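Set a cheese cutter stop with its backlash taken up, then bring the loaf to it

ROBOT

A 6-joint arm with a two-finger parallel gripper is mounted at the origin on the work surface. World frame = base frame: x ahead of the robot, y to its left, z up, the work surface at z = 0. Lengths are in mm, angles in rad, forces in N, time in s.
With the tool pointing down it reaches from about 250 to 775 mm from the base axis. Payload 8.9 kg.
Tool frame: the origin (TCP) lies midway between the tips of the shut fingers; the grasp point (between the pads) lies grasp_offset behind it (grasp_offset is the distance from the TCP to the grasp point, in mm); z points along the fingers, y is the line along which they close (so a half turn about z gives the same grasp; the last joint's range is limited). The gripper opens to 85 mm and grips with 20 to 120 N. Pads are 22 mm wide; open, the fingers measure 114 mm over their backs; the gripper's body (76 mm by 85 mm) begins 54 mm behind the grasp point. The pads swing forward as they close: fully open they stand 13 mm farther back than shut.
Start: joints at [-1.425, 0.291, -0.153, 1.127, 0, 1.431], TCP at [147.509, -503.85, 195.305] pointing down, gripper open.
Joint ranges: [-2.52, 2.52], [-0.91, 1.74], [-1.3, 1.37], [-1.96, 2.02], [-1.52, 1.47], [-3.14, 3.14]. Speed limits (rad/s): [2.22, 2.22, 2.79, 3.14, 3.14, 3.14].

INTERFACE

Orientations are given as a unit quaternion [x, y, z, w].
In Python, from cell import goto, line_to, move_joints, command_gripper, hold, inverse_kinematics, get_state, snapshot, get_calibration, PlanningError, finish_job, grasp_offset gives the robot as it stands. Calls block until the motion is done:
- goto(position, orientation): joint-space move of the TCP to a pose.
- line_to(position, attitude=None, vel=150, until_force=None): straight line of the TCP; attitude=None keeps the orientation; vel is the mean speed in mm/s. With until_force (N) it stops when the force on the tool has changed by that much, and returns True; else False.
- move_joints(angles): joint-space move.
- command_gripper(opening, force=None): finger opening in mm; force is the grip in N (None keeps the last); returns when the fingers have stopped.
- hold(seconds).
- inverse_kinematics(position, orientation): joint angles nearest the present ones, or None.
- get_state(): the state.
- snapshot(name): name is "scene" or "top" or "wrist"; returns (picture, depth): 480x640x3 uint8, red, green, blue; 480x640 float32, mm along the optical axis (not along the pixel's ray), 0 where there is no reading.
- get_calibration(name): a dict with "fx", "fy", "cx", "cy" (pixels), "k1" (the pictures are not rectified: a ray, as slopes to the right and down, at radius r is drawn at 1 + k1 r^2 times it, then the intrinsics apply), "R" (3x3) and "t" (3): a world point X has camera coordinates R X + t; the wrist camera has in their place "T_tool_cam" (4x4, takes a point from camera to tool coordinates, whose origin is the TCP and whose axes are the flange's). Camera axes: x right, y down, z forward; pixel columns grow to the right and rows downward; lengths in mm; the calibration is good to about 2 mm. A picture is of the moment at which its call begins: read the wrist's pose just before it. get_calibration takes no time and is no camera call.
A pose or a line that the arm cannot do raises PlanningError and nothing moves.
- finish_job(): hands the job in; it is judged then, once.
The state is a dict: "clock": time; "joint_pos": joint angles; "qd": joint speeds; "effort": joint torques, N m; "tool_pos": TCP position; "eef_rot": TCP orientation; "wrist_force": force on the tool from outside, world axes, zero at the start; "torque": the same for the moment, N m; "gripper_width": finger opening in mm; "grasp_force": force on a finger pad.
Only numpy, scipy, OpenCV 4.12 (cv2) and the standard library are available. Lean on these libraries where they do the work, as an engineer would, in place of code of your own. Each camera call takes 0.05 s, during which the arm holds its last target. There are 200 camera calls.

TASK

Set the stop of the cheese cutter to the red marker with its handwheel alone. The feed is worn, so first wind the wheel anticlockwise (seen from above) past the marker until you feel the stop fetch up lightly on the collar on its guide rod, without forcing it, then come back clockwise and finish with the wheel's white line on the marker, so that the slack is taken up and the stop cannot give. Then slide the yellow loaf along the white board, without lifting it, and press it flat against the stop plate with a firm but gentle push of about 10 N, and leave it there; do not touch the stop plate or disturb the marker or the other things on the table.

Things in the scene. Friction and masses are not known exactly. Their poses are not given: they have to be found in the camera images.
- cutter: bench cheese cutter, 200 mm (x) by 460 mm (y), fixed; origin on the table under its centre; +y is the feed direction, towards the handwheel. White board 160 by 260 mm, top 60 mm above the table, from y = -225 to +35 mm. A wire bow stands swung up behind it, all at x > 100 mm, y near -10 mm, 290 mm high. Guide rods at x = -90 and +90 mm, under 80 mm high
- wheel_axis (a point): point on the upright axis of the handwheel at the height of the top of its rim, 142 mm above the table, at (0, 165) mm in the cutter's frame; axes as the cutter's
- grip_center (a point): centre of the handwheel's revolving black grip: upright cylinder 25 mm across, 52 mm tall, 45 mm from the wheel's axis, opposite the white line, from 146 to 198 mm above the table, 4 mm clear of the rim. The black wheel is 110 mm across and takes about 0.2 N m to turn, more once the stop bears on its collar
- line (a point): outer end of the white line, 5 mm wide, on the rim of the handwheel, 55 mm from the axis, at the top of the rim
- marker_tip (a point): where the white line must stand: the point of the wheel's rim, 55 mm from the axis, right beside the tip of the red marker clip on the fixed dial. Axes: x radially outwards, y along the anticlockwise sense, z up. The clip is 8 mm wide, lower than the rim. The line starts 0.5 to 1.9 rad clockwise of it
- stop_face (a point): middle of the flat face (towards -y) of the upright steel stop plate, 130 mm wide, 62 mm high, lower edge just over the board; this point is 91 mm above the table. Moves along the cutter's y only: anticlockwise on the wheel moves it to +y, 24 mm a turn, after the slack. 3 N shifts it within the slack; beyond that the screw holds it
- fork (a point): middle of the gap in the steel fork behind the stop plate, in which the brass feed nut sits; moves with the stop
- nut_site (a point): middle of the brass feed nut, which the wheel moves by 24 mm a turn. The fork has 3 mm of slack in all about it (1.5 mm each way), 0.79 rad of the wheel. The fork stands 1.5 mm to +y of the nut when the slack has been taken up by clockwise turning
- loaf_center (a point): centre of the yellow waxed loaf cheese: 60 mm (its x) by 110 mm (its y) by 60 mm tall, about 0.4 kg, lying on the board with its pale cut face (+y) towards the stop. It slides on the board against 1 to 4 N of friction
- loaf_front (a point): centre of the loaf's pale cut front face, 55 mm in front (+y) of its centre; axes as the loaf's
- red_loaf_c (a point): bystander: middle of a red waxed loaf of the same size lying on the table
- wheel_a_c (a point): bystander: middle of a small yellow cheese wheel, 110 mm across, 55 mm tall
- brush_c (a point): bystander: wooden brush, 200 mm long
- jar_c (a point): bystander: middle of an amber jar, 64 mm across, 85 mm tall
- trier_c (a point): bystander: cheese trier, a 130 mm steel rod with a wooden cross handle, 16 mm high, lying on the table beside the cutter near the wheel
- collar_face (a point): middle of the face, towards the stop, of the bright collar (23 mm across, 10 mm long) clamped on the guide rod at the cutter's x = +90 mm; it limits the stop's travel to +y. Feel for it: the screw multiplies, 1 N more at the wheel's grip than running drag puts about 12 N on the collar. 20 to 60 N (2 to 5 N at the grip) is a light touch; more than 90 N is forcing it
- bush_face (a point): middle of the rear (+y) face of the stop's dark bush on that rod, which meets the collar; moves with the stop
Mind the look-alikes: they are no part of the job. Leave any pink or turquoise look-alike of the part that bears loaf_center alone.

How it is judged (in metres and radians):
On the way, in this order (a step that is already met when the one before it is completed fails the run):
1. the wheel has been wound anticlockwise past the marker until the stop bears on its collar with more than 15 N (contact force between stop and collar above 15 N and y of line in the frame of marker_tip above 0.02 m), for 0.1 s.
2. the line stands at the marker again, within 5.5 mm, with the slack taken up clockwise (fork at least 0.8 mm to +y of the nut), before the loaf touches the stop (horizontal distance between line and marker_tip below 0.0055 m and y of fork in the frame of nut_site above 0.0008 m and y of loaf_front in the frame of stop_face below -0.02 m), for 0.3 s.
3. the loaf is pressed on the stop with more than 5 N for 0.3 s (contact force between loaf and stop above 5 N), for 0.3 s.
At the end, for the whole second after the job is handed in: the white line within 5.5 mm of the marker with the slack taken up clockwise, the loaf upright and at rest on the board, its front face flat (within 0.06 rad) and within 3 mm of the stop plate and within 35 mm of its middle (horizontal distance between line and marker_tip below 0.0055 m and y of fork in the frame of nut_site above 0.0008 m and y of loaf_front in the frame of stop_face above -0.003 m and x of loaf_front in the frame of stop_face between -0.035 and 0.035 m and angle between the y axis of loaf_front and the y axis of stop_face, either way round below 0.06 rad and angle between loaf_center's own z axis and vertical below 0.05 rad and linear speed of loaf below 0.01 m/s); the robot touches nothing.
It fails at once if the stop is forced on its collar with more than 90 N (contact force between stop and collar above 90 N).
It fails at once if the stop is rammed: the loaf presses on it with more than 20 N (contact force between loaf and stop above 20 N).
It fails at once if the robot touches the stop (contact force between any of the fingers, the arm and stop above 1 N).
It fails at once if the loaf is lifted more than 15 mm off the board (height (world z) of loaf_center above 0.105 m).
It fails at once if the red marker is shifted by more than 4 mm, or a bystander moved by more than 15 mm (distance of any of red_loaf_c, wheel_a_c, brush_c, jar_c, trier_c from where it was at the start of the episode above 0.015 m or distance of marker_tip from where it was at the start of the episode above 0.004 m).
It also fails if it takes over 72 s, if anything falls off the work surface, if the arm or the gripper's body presses on something with over 40 N, if the wrist force passes 120 N, or if a joint passes its speed limit or range.

## Working session

There is one attempt and no reset: what is moved stays moved. The work goes in short steps, each a Python script; the robot and the scene stay as the last script left them, time stands still between calls to the robot, and variables do not carry over. Pictures are saved under pics/ and viewed, at most 10 in all, crops included, and the job is handed in when it is done.

```bash
ls; mkdir -p pics
python3 - <<'E'
from cell import *
import cv2,numpy as np
for n in("scene","top"):
    p,d=snapshot(n); np.savez(f"pics/{n}.npz",p=p,d=d); cv2.imwrite(f"pics/{n}.png",p[:,:,::-1]); print(n,get_calibration(n))
print(get_calibration("wrist"),grasp_offset,get_state())
E
```

```text
pics
scene {'fx': 463.22408070809996, 'fy': 463.22408070809996, 'cx': 321.168076707434, 'cy': 242.49531840694928, 'k1': -0.10736465686600875, 'R': array([[-0.74940517,  0.66189219,  0.01704748],
       [ 0.52314876,  0.60770664, -0.59750148],
       [-0.40584143, -0.43885233, -0.80168658]]), 't': array([ 392.82057173, -200.61350208, 1256.10556039])}
top {'fx': 574.5415823923895, 'fy': 574.5415823923895, 'cx': 329.52029275492333, 'cy': 247.0641214532609, 'k1': -0.10110439950331668, 'R': array([[ 0.00260666, -0.99998781, -0.00419464],
       [-0.99522466, -0.0021849 , -0.09758636],
       [ 0.09757601,  0.00442898, -0.99521822]]), 't': array([ -33.04440387,  551.69105922, 1325.31823809])}
{'fx': 401.5753923123924, 'fy': 401.5753923123924, 'cx': 318.2789563794136, 'cy': 242.53267006500838, 'k1': 0.004311869665406921, 'T_tool_cam': array([[-9.01133402e-04, -9.48459426e-01, -3.16897310e-01,
         8.18358903e+01],
       [ 9.99999400e-01, -1.05186185e-03,  3.04563736e-04,
        -7.55481189e-01],
       [-6.22198539e-04, -3.16896846e-01,  9.48459805e-01,
        -1.76255670e+02],
       [ 0.00000000e+00,  0.00000000e+00,  0.00000000e+00,
         1.00000000e+00]])} 18.700000000000003 {'clock': 0.1, 'joint_pos': array([-1.42534666e+00,  2.91204576e-01, -1.54027095e-01,  1.12669676e+00,
        3.39443793e-05,  1.43148325e+00]), 'qd': array([ 0.00025748, -0.00138965,  0.00258874, -0.00217812,  0.00240621,
       -0.00088179]), 'effort': array([ 1.16797368e-03, -5.37978530e+01,  3.31918180e+01,  9.29349975e-03,
       -3.06977763e-04,  1.75850187e-05]), 'tool_pos': array([ 147.43606225, -503.4384536 ,  194.8086816 ]), 'eef_rot': array([ 9.89880728e-01,  1.41900754e-01,  1.52352896e-05, -5.66103242e-04]), 'wrist_force': array([-0.30926515,  0.36480163,  0.11590336]), 'torque': array([-0.02728865, -0.00301267, -0.05266528]), 'grasp_force': 0.0, 'gripper_width': 85.45382520989955}
```

View pics/top.png

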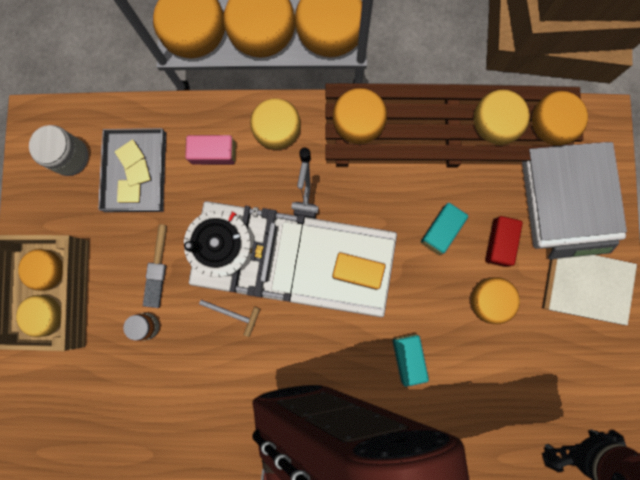

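View pics/scene.png

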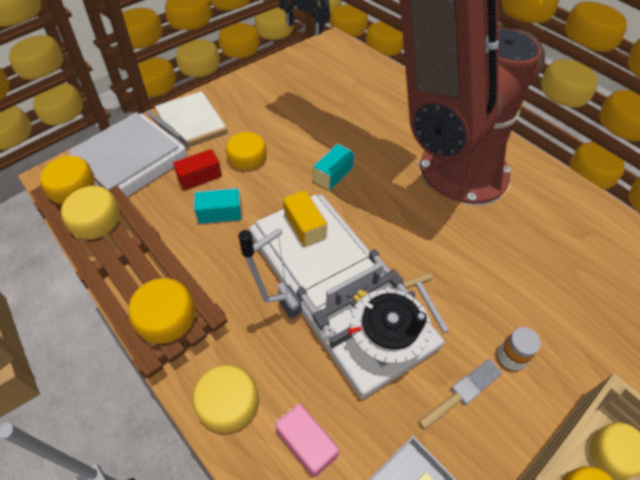

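The top view shows the cutter with its wheel at about (217,242) and the yellow loaf on the white board at (359,270). The look-alikes are pink (209,149) and turquoise (445,228) and (411,360), and the red loaf is at (505,241). The yellow loaf on the board is the one meant. I'll confirm it in an enlarged crop.

```bash
python3 - <<'E'
import cv2
i=cv2.imread("pics/top.png")[190:330,170:410]
cv2.imwrite("pics/topc.png",cv2.resize(i,(792,462),interpolation=cv2.INTER_CUBIC))
E
cat > h.py <<'E'
import numpy as np,cv2
from cell import *
from scipy.spatial.transform import Rotation as Rn
def cam(n,pose=None):
    c=get_calibration(n)
    if n!="wrist": R,t=c["R"],c["t"]; return c,R.T,-R.T@t
    T=np.eye(4);T[:3,:3]=Rn.from_quat(pose[1]).as_matrix();T[:3,3]=pose[0]
    M=T@c["T_tool_cam"]; return c,M[:3,:3],M[:3,3]
def pix(n,u,v,z,pose=None):
    """pixel -> world point on plane z"""
    c,R,o=cam(n,pose)
    d=np.array([(u-c["cx"])/c["fx"],(v-c["cy"])/c["fy"]]);s=d.copy()
    for _ in range(20): s=d/(1+c["k1"]*(s@s))
    r=R@np.array([*s,1]); return o+r*(z-o[2])/r[2]
def proj(n,X,pose=None):
    c,R,o=cam(n,pose); x=R.T@(np.asarray(X,float)-o); s=x[:2]/x[2]; s=s*(1+c["k1"]*(s@s))
    return np.array([c["fx"]*s[0]+c["cx"],c["fy"]*s[1]+c["cy"]])
E
```

```text
(no output)
```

View pics/topc.png

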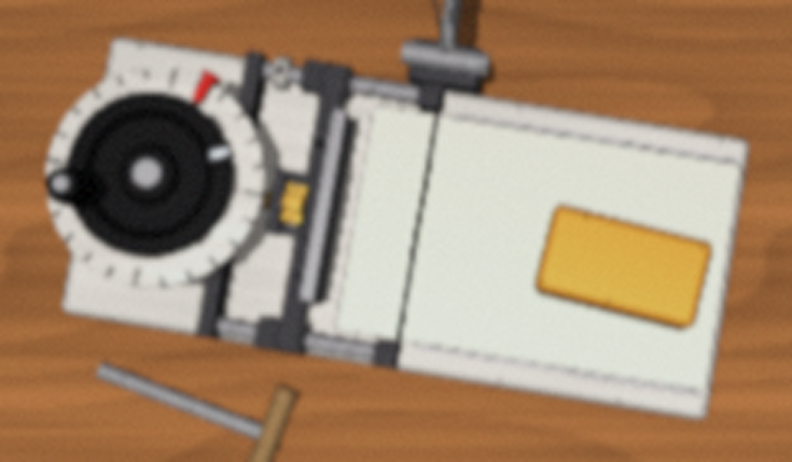

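The crop shows:
- The wheel's rim is centred at about (152,174), with the white line ending near (230,152) and the red clip tip near (197,102).
- The grip top is at (62,184).
- The loaf's corners are at (557,206), (711,243), (690,327) and (538,290).
- The stop plate is at about (335,210).

Run:
```python
from h import *
P=lambda x,y,z: pix("top",170+(x+.5)/3.3-.5,190+(y+.5)/3.3-.5,z)
f=lambda v:np.round(v,1)
w=P(152,174,142);print("wheel",f(w), "hub",f(P(147,173,150)))
L=P(230,152,142);M=P(197,102,138);G=P(62,184,198)
for n,p in(("line",L),("mark",M),("grip",G)): print(n,f(p),np.hypot(*(p-w)[:2]),np.arctan2(*(p-w)[1::-1]))
c=np.array([P(557,206,120),P(711,243,120),P(690,327,120),P(538,290,120)]);print(f(c),f(c.mean(0)))
for i in range(4):
    e=c[(i+1)%4]-c[i];print(np.hypot(*e[:2]),np.arctan2(e[1],e[0]))
# cutter corners
C=[P(748,140,55),P(706,418,55),P(64,312,55),P(113,40,55)]
print(f(C))
for i in range(4):
    e=C[(i+1)%4]-C[i];print(np.hypot(*e[:2]),np.arctan2(e[1],e[0]))
print("cutter c",f(np.mean(C,0)))
z=np.load("pics/top.npz");d=z["d"]
for x,y in((620,370),(620,265),(147,173),(110,140),(340,210),(740,300)): 
    u,v=170+x/3.3,190+y/3.3; 
    dd=d[int(v),int(u)]; a=pix("top",u,v,0);b=pix("top",u,v,100); c_,R,o=cam("top")
    k=lambda X:(R.T@(X-o))[2]; print(x,y,dd,"z=",100*(dd-k(a))/(k(b)-k(a)))
# stop plate top edges
print("stop top ends",f(P(343,113,122)),f(P(311,300,122)))
```

```text
wheel [550.1 214.1 142. ] hub [549.9 215.8 150. ]
line [564.7 162.9 142. ] 53.261787378434605 -1.293134804543203
mark [598.4 186.1 138. ] 55.81176048401968 -0.5261013840467953
grip [537.8 259.6 198. ] 47.06011586641651 1.83608898686925
[[ 531.7  -51.7  120. ]
 [ 507.3 -153.7  120. ]
 [ 451.7 -139.5  120. ]
 [ 475.9  -39.2  120. ]] [491.6 -96.  120. ]
104.93199037693067 -1.8053824925131423
57.36113360310745 2.8914402503865473
103.22613921658439 1.333905387370794
57.12206117989167 -0.22034837703682786
[[ 584.2 -186.2   55. ]
 [ 390.5 -155.6   55. ]
 [ 462.2  292.1   55. ]
 [ 654.8  262.1   55. ]]
196.09118821061415 2.9850001935719725
453.4138883201543 1.4119409009421624
194.85264872522913 -0.15435600128149993
453.8485568636854 -1.7269195388024077
cutter c [522.9  53.1  55. ]
620 370 1304.1349 z= 62.300657153846174
620 265 1257.6663 z= 115.80065796356634
147 173 1234.566 z= 146.03465978769654
110 140 1248.167 z= 134.75616712173044
340 210 1330.1227 z= 47.98027210773461
740 300 1370.5962 z= 0.09682294098939799
stop top ends [593.4  91.  122. ] [468.8 110.7 122. ]
```

```bash
cat >> h.py <<'E'
YAW=-0.157
ydir=np.array([np.sin(-YAW),np.cos(YAW)]); xdir=np.array([np.cos(YAW),np.sin(YAW)])
def down(a):
    """tool z down, tool x at world angle a"""
    x=np.array([np.cos(a),np.sin(a),0]);z=np.array([0,0,-1.])
    return Rn.from_matrix(np.c_[x,np.cross(z,x),z]).as_quat()
E
python3 - <<'E'
from h import *
for a in(1.414,-1.728,0,3):
    for p in([550,215,330],[538,259,154],[491,-96,70],[510,0,70]):
        print(a,p,np.round(inverse_kinematics(p,down(a)),2) if inverse_kinematics(p,down(a)) is not None else None)
a=-1.728
goto([540,240,330],down(a))
s=get_state();p,d=snapshot("wrist");np.savez("pics/w1.npz",p=p,d=d,t=s["tool_pos"],q=s["eef_rot"])
cv2.imwrite("pics/w1.png",p[:,:,::-1]);print(s["tool_pos"],s["clock"],s["wrist_force"])
E
```

```text
1.414 [550, 215, 330] [0.25 0.4  0.35 1.52 0.   1.98]
1.414 [538, 259, 154] [ 0.33  0.45 -0.02  1.1   0.    2.05]
1.414 [491, -96, 70] [-0.34  0.36 -0.42  0.8   0.    1.39]
1.414 [510, 0, 70] [-0.14  0.37 -0.39  0.81  0.    1.58]
-1.728 [550, 215, 330] [ 0.25  0.4   0.35  1.52  0.   -1.16]
-1.728 [538, 259, 154] [ 0.33  0.45 -0.02  1.1   0.   -1.09]
-1.728 [491, -96, 70] [-0.34  0.36 -0.42  0.8   0.   -1.75]
-1.728 [510, 0, 70] [-0.14  0.37 -0.39  0.81  0.   -1.56]
0 [550, 215, 330] [ 0.25  0.4   0.35  1.52  0.   -2.89]
0 [538, 259, 154] [ 0.33  0.45 -0.02  1.1   0.   -2.82]
0 [491, -96, 70] [-0.34  0.36 -0.42  0.8   0.    2.8 ]
0 [510, 0, 70] [-0.14  0.37 -0.39  0.81  0.    3.  ]
3 [550, 215, 330] [0.25 0.4  0.35 1.52 0.   0.39]
3 [538, 259, 154] [ 0.33  0.45 -0.02  1.1   0.    0.47]
3 [491, -96, 70] [-0.34  0.36 -0.42  0.8   0.   -0.2 ]
3 [510, 0, 70] [-0.14  0.37 -0.39  0.81  0.   -0.  ]
[540.2280876  239.37141537 329.88679811] 3.0917 [-0.45108894 -1.2038506   0.09927895]
```

View pics/w1.png

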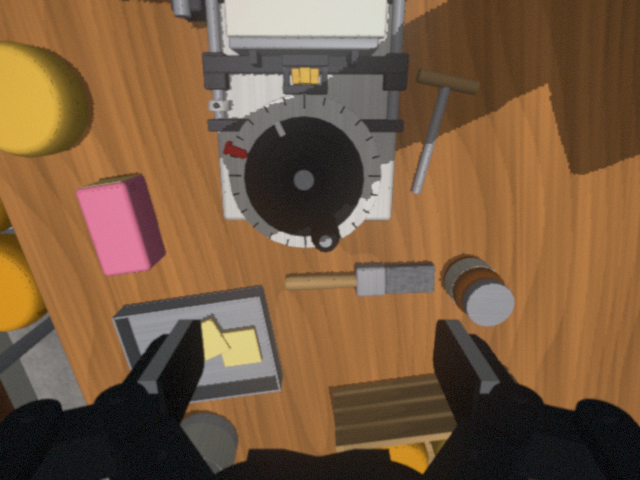

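The wrist view shows:
- The wheel rim is centred at about (304.5,176.5), with the line end at (278,121).
- The marker tip is at (246,154) and the grip top at (325,240).
- The collar is at (219,105) and the bush's rear edge is at row ~88.

Run:
```python
from h import *
z=np.load("pics/w1.npz");ps=(z["t"],z["q"]);f=lambda v:np.round(v,1)
w=pix("wrist",304.5,176.5,142,ps);print(f(w),f(pix("wrist",304,180,146,ps)))
for n,u,v,h in(("line",278,121,142),("mark",246,154,140),("grip",325,240,198)):
    p=pix("wrist",u,v,h,ps);e=p-w;print(n,f(p),np.hypot(*e[:2]),np.arctan2(e[1],e[0]))
print("collar front",f(pix("wrist",218,100,70,ps)),"bush",f(pix("wrist",218,88,70,ps)))
a,b=pix("wrist",232,46,122,ps),pix("wrist",386,44,122,ps);print(f(a),f(b))
```

```text
[549.1 215.2 142. ] [549.8 217.6 146. ]
line [563.6 164.2 142. ] 53.10093875676562 -1.2932250440398856
mark [597.5 187.4 140. ] 55.822536306647415 -0.5218427973764174
grip [538.1 259.8 198. ] 45.90895649743527 1.8114277517490742
collar front [627.4 135.1  70. ] bush [624.7 123.9  70. ]
[593.1  97.1 122. ] [461.2 116.7 122. ]
```

```bash
cat >> h.py <<'E'
C=np.array([549.5,215.5]);R=45.;ZG=156.;MARK=-0.523+np.pi
def at(a): return [*(C+R*np.array([np.cos(a),np.sin(a)])),ZG]
def tf(a,n=1):
    F=np.mean([get_state()["wrist_force"] for _ in range(n)],0)
    return F[:2]@[-np.sin(a),np.cos(a)],F[:2]@[np.cos(a),np.sin(a)],F[2]
def ang():
    p=get_state()["tool_pos"][:2]-C; return np.arctan2(p[1],p[0]),np.hypot(*p)
E
python3 - <<'E'
from h import *
command_gripper(60,20)
a=1.848
line_to([*at(a)[:2],240],vel=200); line_to(at(a),vel=150)
F0=get_state()["wrist_force"];print(F0)
command_gripper(0,20); hold(.2);s=get_state();print(s["wrist_force"],s["gripper_width"],s["tool_pos"],s["clock"])
for k in range(5):
    a+=.1; line_to(at(a),vel=60); print(round(a,2),np.round(tf(a),2),np.round(ang(),3),get_state()["clock"])
E
```

```text
[-0.35913294 -0.12620061 -0.00272543]
[-0.17235957 -0.1407294   5.89941137] 23.076323596582455 [537.7914817  259.00185568 156.97284985] 5.4583
1.95 [-2.62 -0.2   7.08] [ 1.923 44.953] 5.7083
2.05 [-2.85 -0.04  6.8 ] [ 2.025 44.893] 5.9583
2.15 [-2.59  0.3   7.39] [ 2.124 44.825] 6.2083
2.25 [-3.61  0.03  7.31] [ 2.224 44.811] 6.4583
2.35 [-3.01 -0.17  6.34] [ 2.324 44.721] 6.7083
```

Run:
```python
from h import *
a=2.348;log=[]
while a<4.1:
    a+=.15; r=line_to(at(a),vel=80,until_force=4); t=tf(a,3); log.append((round(a,2),r,*np.round(t,1),*np.round(ang(),2)))
    if r or t[0]<-6: break
print(*log,get_state()["clock"],sep="\n")
```

```text
(2.5, False, np.float64(-1.1), np.float64(-0.4), np.float64(7.5), np.float64(2.48), np.float64(44.66))
(2.65, False, np.float64(-0.6), np.float64(-0.8), np.float64(7.8), np.float64(2.63), np.float64(44.62))
(2.8, False, np.float64(-1.5), np.float64(0.8), np.float64(8.3), np.float64(2.78), np.float64(44.58))
(2.95, False, np.float64(-1.3), np.float64(-0.3), np.float64(8.2), np.float64(2.94), np.float64(44.51))
(3.1, False, np.float64(-2.0), np.float64(-0.4), np.float64(8.2), np.float64(3.09), np.float64(44.45))
(3.25, False, np.float64(-0.9), np.float64(-0.0), np.float64(7.8), np.float64(-3.04), np.float64(44.4))
(3.4, False, np.float64(-2.1), np.float64(0.5), np.float64(9.3), np.float64(-2.89), np.float64(44.41))
(3.55, False, np.float64(-1.6), np.float64(-0.2), np.float64(8.7), np.float64(-2.74), np.float64(44.43))
(3.7, False, np.float64(-2.0), np.float64(0.0), np.float64(9.2), np.float64(-2.59), np.float64(44.47))
(3.85, False, np.float64(-2.0), np.float64(-0.5), np.float64(10.0), np.float64(-2.44), np.float64(44.48))
(4.0, False, np.float64(-1.3), np.float64(0.0), np.float64(9.5), np.float64(-2.28), np.float64(44.49))
(4.15, False, np.float64(-1.3), np.float64(-0.9), np.float64(9.3), np.float64(-2.13), np.float64(44.6))
9.7083
```

Run:
```python
from h import *
a=4.148;log=[];B=[]
while a<7:
    a+=.05; r=line_to(at(a),vel=30,until_force=2.2); t=tf(a,3)[0]; B.append(t); b=np.median(B[-12:-2]) if len(B)>6 else -2
    log.append((round(a,2),r,round(t,1),round(ang()[0],3)))
    if t<b-1.6 or (r and t<b-1): break
print(*log,b,get_state()["clock"],sep="\n")
```

```text
(4.2, False, np.float64(-2.9), np.float64(-2.093))
(4.25, False, np.float64(-3.3), np.float64(-2.046))
(4.3, False, np.float64(-4.1), np.float64(-1.997))
-2
10.4583
```

```bash
cat > adv.py <<'E'
from h import *
def adv(a,th=1.6,B=[-3.0,-3.3,-4.1]):
    log=[];B=list(B)
    while a<8:
        a+=.05; r=line_to(at(a),vel=30,until_force=2.2); t=tf(a,4)[0]; b=np.median(B[-12:]); B.append(t)
        log.append((round(a,2),r,round(t,1),round(ang()[0],3)))
        if t<b-th: break
    print(*log,b,get_state()["clock"],sep="\n"); return a
E
python3 -c "
from adv import *
adv(4.298)"
```

```text
(4.35, False, np.float64(-3.9), np.float64(-1.946))
(4.4, False, np.float64(-3.3), np.float64(-1.896))
(4.45, False, np.float64(-3.7), np.float64(-1.847))
(4.5, False, np.float64(-3.6), np.float64(-1.796))
(4.55, False, np.float64(-4.9), np.float64(-1.746))
(4.6, False, np.float64(-4.0), np.float64(-1.696))
(4.65, False, np.float64(-2.9), np.float64(-1.646))
(4.7, False, np.float64(-4.1), np.float64(-1.595))
(4.75, False, np.float64(-3.6), np.float64(-1.545))
(4.8, False, np.float64(-3.9), np.float64(-1.495))
(4.85, False, np.float64(-4.2), np.float64(-1.446))
(4.9, False, np.float64(-5.0), np.float64(-1.403))
(4.95, False, np.float64(-6.8), np.float64(-1.362))
-3.897797239531493
13.7083
```

Run:
```python
from h import *
v=[]
for i in range(4): hold(.1); v.append(round(tf(4.94,1)[0],2))
print(v,ang())
```

```text
[np.float64(-6.78), np.float64(-6.23), np.float64(-6.41), np.float64(-7.31)] (np.float64(-1.362529979152568), np.float64(44.96720660510401))
```

Run:
```python
from h import *
a=4.968; line_to(at(a),vel=20); hold(.3); print("press",[round(tf(a,1)[0],2) for _ in range(1)],ang())
while a>2.75:
    a-=.1; line_to(at(a),vel=70)
for a in (2.70,2.65,2.61): line_to(at(a),vel=30)
hold(.3)
print(ang(),tf(a),get_state()["clock"])
command_gripper(60); line_to([*at(a)[:2],260],vel=200); print(get_state()["wrist_force"])
goto([540,240,330],down(-1.728))
hold(.2)
s=get_state();p,d=snapshot("wrist");np.savez("pics/w2.npz",p=p,d=d,t=s["tool_pos"],q=s["eef_rot"])
cv2.imwrite("pics/w2.png",cv2.resize(p[30:260,190:430,::-1],None,fx=2.5,fy=2.5,interpolation=cv2.INTER_CUBIC));print(s["clock"])
```

```text
press [np.float64(-7.52)] (np.float64(-1.3511912736040863), np.float64(44.94837814947656))
(np.float64(2.619976467340557), np.float64(44.61676692073268)) (np.float64(4.016921317736661), np.float64(0.025824177815287792), np.float64(10.710171699440854)) 21.4583
[-0.25062087  0.96363172 -1.12275701]
23.1667
```

View pics/w2.png

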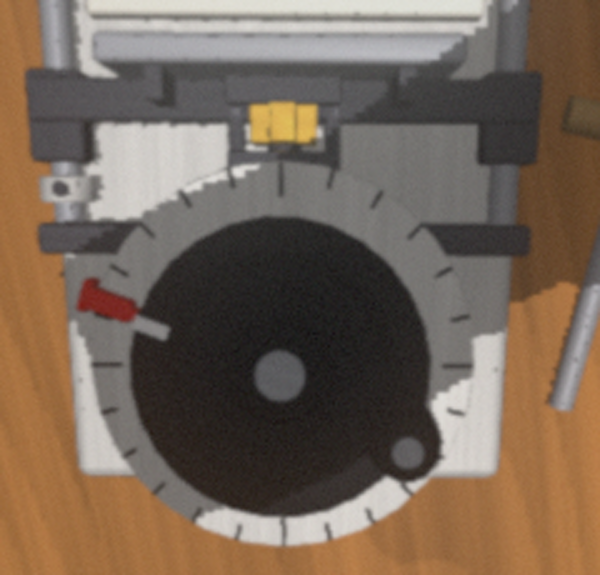

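Run:
```python
from h import *
z=np.load("pics/w2.npz");ps=(z["t"],z["q"])
q=lambda x,y,h:pix("wrist",190+(x+.5)/2.5-.5,30+(y+.5)/2.5-.5,h,ps)[:2]
w=q(280.5,366.5,142);print(w)
for n,x,y,h in(("lineout",136,319,142),("linein",168,334,142),("tip",134,311,140),("tip",134,311,130),("mid",108,300,130),("mid",108,300,138),("grip",408,453,198)):
    for c in (w,C): e=q(x,y,h)-c;print(n,h,np.round([*q(x,y,h),np.hypot(*e),np.arctan2(e[1],e[0])],3))
z=np.load("pics/w2.npz")
# sub-pixel: red and white-line centroids
p=z["p"].astype(int);s=p[130:180,210:275]
red=(s[...,0]>90)&(s[...,1]<60);v,u=np.nonzero(red);print("red",u.mean()+210,v.mean()+130,red.sum())
d=z["d"];print("depth clip/rim",d[148:152,230:236].mean(),d[175,260],d[176,300])
for k in range(3):
    e=pix("wrist",u.mean()+210,v.mean()+130,[130,136,142][k],ps)[:2]-C;print(np.hypot(*e),np.arctan2(e[1],e[0]))
```

```text
[549.5367225  214.77404758]
lineout 142 [ 5.97351e+02  1.90080e+02  5.38150e+01 -4.77000e-01]
lineout 142 [ 5.97351e+02  1.90080e+02  5.41840e+01 -4.88000e-01]
linein 142 [ 5.87213e+02  1.97029e+02  4.16460e+01 -4.40000e-01]
linein 142 [ 5.87213e+02  1.97029e+02  4.19940e+01 -4.55000e-01]
tip 140 [ 5.97839e+02  1.87387e+02  5.55260e+01 -5.16000e-01]
tip 140 [ 5.97839e+02  1.87387e+02  5.59200e+01 -5.27000e-01]
tip 130 [ 5.99779e+02  1.88124e+02  5.68730e+01 -4.88000e-01]
tip 130 [ 5.99779e+02  1.88124e+02  5.72490e+01 -4.99000e-01]
mid 130 [ 6.08289e+02  1.82781e+02  6.68980e+01 -4.99000e-01]
mid 130 [ 6.08289e+02  1.82781e+02  6.72800e+01 -5.08000e-01]
mid 138 [ 6.06555e+02  1.82306e+02  6.56140e+01 -5.18000e-01]
mid 138 [ 6.06555e+02  1.82306e+02  6.60080e+01 -5.27000e-01]
grip 198 [511.194 239.411  45.576   2.57 ]
grip 198 [511.194 239.411  45.156   2.584]
red 231.9857142857143 150.63333333333333 210
depth clip/rim 368.15915 369.2387 361.20093
67.83863327721764 -0.4918229633709639
66.8584149893558 -0.505962111162075
65.89195882136431 -0.5205190069568891
```

Run:
```python
from h import *
z=np.load("pics/w2.npz");ps=(z["t"],z["q"]);p=z["p"].astype(int);d=z["d"]
c,R_,o=cam("wrist",ps)
def zd(u,v):
    a=pix("wrist",u,v,100,ps);b=pix("wrist",u,v,150,ps);k=lambda X:(R_.T@(X-o))[2]
    return 100+50*(d[v,u]-k(a))/(k(b)-k(a))
print("clip z",[round(zd(u,v),1) for u,v in((229,149),(232,151),(235,152),(238,153))],"rim",zd(260,180),zd(340,180),"dial",zd(237,170),zd(370,175))
# white line pixels inside rim
s=p[140:175,242:262];m=s.min(2)>85;m[:, :2]=0;v,u=np.nonzero(m);print("\n".join("".join("#" if x else "." for x in r) for r in m))
```

```text
clip z [np.float64(128.4), np.float64(128.1), np.float64(128.5), np.float64(127.7)] rim 133.14609651863472 132.24186567789866 dial 117.1878203868097 117.5097046611474
..##########........
..#########.........
..########..........
..#######...........
..#######...........
..######............
..#####.............
..#####.............
..#####.............
..####..............
..####..............
...##...............
...##...............
....................
....................
....................
..##................
..#####.............
..########..........
..##########........
..#############.....
..##############....
...#############....
......#########.....
.........######.....
...........####.....
....................
....................
....................
....................
....................
....................
....................
....................
....................
```

The picture shows the line end at (134,317) within about 1–2 mm of the clip tip (134,311). The dark gap on the +y side of the nut shows the slack is taken up clockwise. Next is the loaf.

Run:
```python
from h import *
z=np.load("pics/w2.npz");ps=(z["t"],z["q"])
q=lambda x,y,h:pix("wrist",190+(x+.5)/2.5-.5,30+(y+.5)/2.5-.5,h,ps)[:2]
a,b=q(96,34,122),q(466,33,122);m=(a+b)/2;print("stop",a,b,m,np.arctan2(*(a-b)[::-1]), "cutter y",(m-C)@ydir+165,"x",(m-C)@xdir)
Lc=np.array([491.,-96.]);qL=down(-1.806)
print("loaf",(Lc-C)@ydir+165,(Lc-C)@xdir)
l=np.array([np.cos(1.336),np.sin(1.336)]);g=Lc-8*l
command_gripper(85)
goto([*g,200],qL); hold(.1); F0=get_state()["wrist_force"]
print(line_to([*g,72],vel=120,until_force=8)); print(get_state()["tool_pos"],get_state()["wrist_force"]-F0)
command_gripper(0,25); hold(.2); s=get_state(); print(s["gripper_width"],s["tool_pos"],s["wrist_force"]-F0,s["torque"],s["grasp_force"],s["clock"])
p,d=snapshot("scene");cv2.imwrite("pics/s2.png",cv2.resize(p[160:400,200:460,::-1],None,fx=2.4,fy=2.4))
```

```text
stop [594.05300715  95.13044091] [468.15411042 114.79003493] [531.10355878 104.96023792] -0.15490285552587874 cutter y 52.94339863225311 x -0.8866453222956446
loaf -151.81561258556002 -9.07566096966735
False
[ 489.65167139 -103.92948192   72.60506882] [ 0.93210285  0.23886384 -0.24940324]
59.045129248860434 [ 489.64708673 -103.96806914   72.62382975] [0.44257704 0.71824542 6.52060207] [ 0.08918044  0.20033542 -0.12496922] 26.49355262517929 26.85
```

View pics/s2.png

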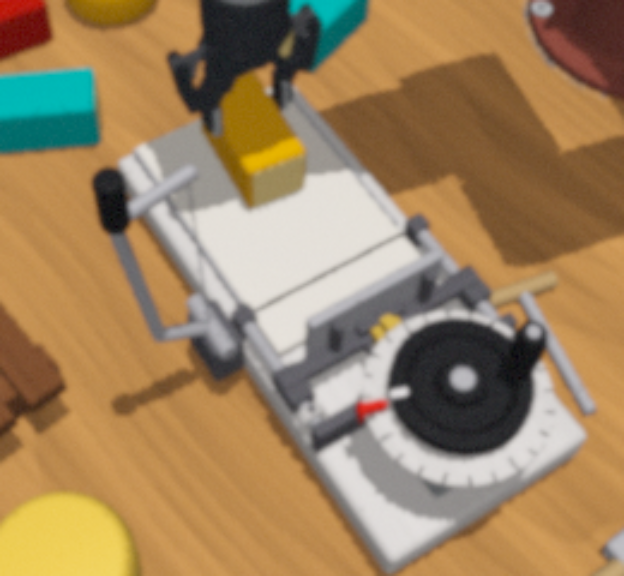

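Run:
```python
from h import *
def cp(x,y,z=72.): return [*(C+xdir*x+ydir*(y-165)),z]
q=down(-1.727)
fy=lambda: get_state()["wrist_force"][:2]@ydir
line_to(cp(-4,-130),q,vel=80); hold(.1);print(np.round(get_state()["wrist_force"],1))
line_to(cp(-2,-30),q,vel=70); print("gap~",(get_state()["tool_pos"][:2]-C)@ydir+165,np.round(get_state()["wrist_force"],1))
y=-30;log=[];B=[]
while y<0:
    y+=1.5; r=line_to(cp(-2,y),q,vel=20,until_force=4); f=np.mean([fy() for _ in range(4)]); B.append(f)
    log.append((y,r,round(f,1)))
    if r or (len(B)>4 and f<np.median(B[:-1])-3): break
print(*log,get_state()["clock"])
```

```text
[0.8 1.9 6.7]
gap~ -30.212087694120868 [-0.5 -2.8  6.9]
(-28.5, False, np.float64(-3.6)) (-27.0, False, np.float64(-3.0)) (-25.5, False, np.float64(-3.4)) (-24.0, False, np.float64(-3.6)) (-22.5, False, np.float64(-3.6)) (-21.0, False, np.float64(-3.6)) (-19.5, False, np.float64(-4.8)) (-18.0, False, np.float64(-4.3)) (-16.5, False, np.float64(-3.5)) (-15.0, False, np.float64(-3.2)) (-13.5, False, np.float64(-4.2)) (-12.0, False, np.float64(-3.9)) (-10.5, False, np.float64(-8.1)) 32.35
```

Run:
```python
from h import *
def cp(x,y,z=72.): return [*(C+xdir*x+ydir*(y-165)),z]
fy=lambda: np.mean([get_state()["wrist_force"][:2]@ydir for _ in range(4)])
y=-10.5;log=[]
while y<-4:
    f=fy()
    if f<-12.2: break
    y+=.5; line_to(cp(-2,y),vel=15); hold(.08); log.append((y,round(fy(),1)))
print(log); v=[]
for _ in range(5): hold(.12); v.append(round(fy(),1))
print(v,get_state()["gripper_width"],get_state()["tool_pos"],get_state()["clock"])
```

```text
[(-10.0, np.float64(-10.7)), (-9.5, np.float64(-13.9))]
[np.float64(-13.5), np.float64(-13.7), np.float64(-13.6), np.float64(-12.9), np.float64(-13.3)] 58.69147118327562 [520.61610964  40.95535869  72.63361904] 33.6
```

Run:
```python
from h import *
def cp(x,y,z=72.): return [*(C+xdir*x+ydir*(y-165)),z]
command_gripper(85); hold(.1); print(get_state()["wrist_force"],get_state()["gripper_width"])
line_to([*get_state()["tool_pos"][:2],200],vel=100)
line_to(cp(-2,70,330),vel=250); hold(.2)
s=get_state();p,d=snapshot("wrist");np.savez("pics/w3.npz",p=p,d=d,t=s["tool_pos"],q=s["eef_rot"])
cv2.imwrite("pics/w3.png",cv2.resize(p[:400,150:480,::-1],None,fx=1.5,fy=1.5,interpolation=cv2.INTER_CUBIC));print(s["clock"])
```

```text
[-0.23884257 -0.17624473  0.76236402] 85.16689814056951
36.475
```

View pics/w3.png

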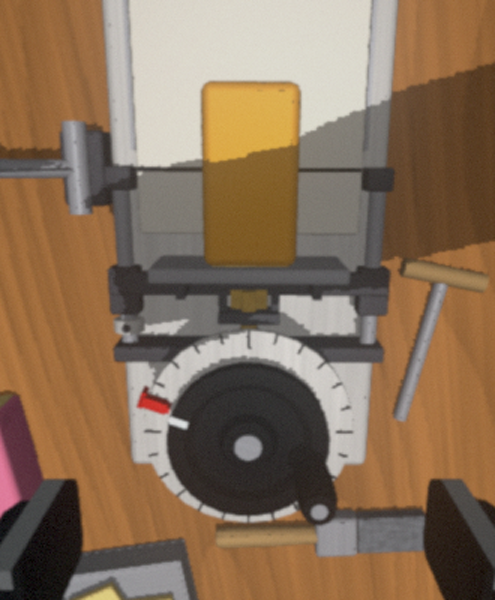

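Run:
```python
from h import *
z=np.load("pics/w3.npz");ps=(z["t"],z["q"])
q=lambda x,y,h:pix("wrist",150+(x+.5)/1.5-.5,(y+.5)/1.5-.5,h,ps)[:2]
cu=lambda P:np.round([(P-C)@xdir,(P-C)@ydir+165],1)
for n,x,y,h in(("line",170,420,142),("clip",153,404,129),("cliptip",169,410,129)):
    e=q(x,y,h)-C;print(n,cu(q(x,y,h)),np.hypot(*e),np.arctan2(e[1],e[0]))
r=np.array([[168,440],[329,440],[248,362],[248,516]]);print("ctr",cu(np.mean([q(*t,142) for t in r],0)))
print("loaf",[cu(q(*t,120)) for t in((202,84),(299,84),(205,263),(296,263))],"stop",[cu(q(*t,122)) for t in((158,259),(340,259))])
p,d=snapshot("top");i=p[190:330,170:410,::-1];cv2.imwrite("pics/t3.png",cv2.resize(i,(792,462),interpolation=cv2.INTER_CUBIC))
```

```text
line [ 51.5 148. ] 54.215292147224325 -0.47578514727920873
clip [ 64.3 142. ] 68.30305559117569 -0.500712554684214
cliptip [ 53.7 146.4] 56.887988753296476 -0.4907404971090355
ctr [  0.3 163.4]
loaf [array([ 26.6, -55.3]), array([-29.9, -55.3]), array([27.6, 48.8]), array([-30.5,  48.9])] stop [array([57.1, 45.9]), array([-58.2,  46.1])]
```

Run:
```python
from h import *
# second fix on the line: white/red blobs in the first scene picture frame taken after setting
p,d=snapshot("scene"); cv2.imwrite("pics/s3.png",cv2.resize(p[290:380,320:450,::-1],None,fx=6,fy=6,interpolation=cv2.INTER_CUBIC))
for n,a,h in(("line at mark",-.50,142),("line -.40",-.40,142),("line -.60",-.6,142)):
    u=proj("scene",[*(C+55*np.array([np.cos(a),np.sin(a)])),h]); print(n,(u-[320,290]+.5)*6-.5)
for a in(-.48,-.5,-.52): print("clip",a,(proj("scene",[*(C+66*np.array([np.cos(a),np.sin(a)])),129])-[320,290]+.5)*6-.5)
```

```text
line at mark [255.08651186 199.43021011]
line -.40 [261.01908718 215.65116248]
line -.60 [250.97834654 182.96077847]
clip -0.48 [216.93395927 230.35359404]
clip -0.5 [215.7316803  226.44951564]
clip -0.52 [214.61658473 222.53459661]
```

View pics/s3.png

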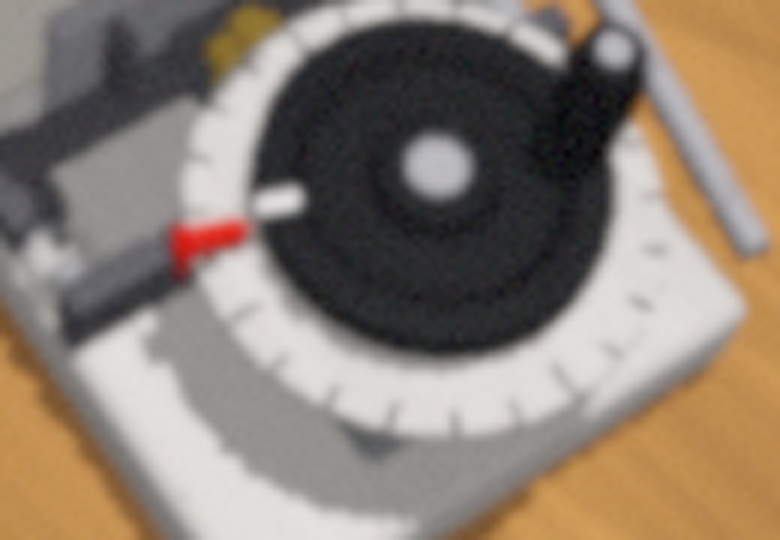

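All the views agree. The line is within about 1.5 mm of the marker, and the loaf lies flat on the stop, centred within about 2 mm.

```bash
python3 -c "
from cell import *
print(finish_job(),get_state()['clock'])"
```

```text
the job is handed in; nothing more can be done
the job is handed in; nothing more can be done
```

The job is handed in; no verdict came back. The wheel was wound anticlockwise to a light touch on the collar (estimated 30–45 N) and brought back clockwise to within about 1.5 mm of the marker. The loaf was then slid up, pressed on the stop at about 10 N and left there, with the arm clear.

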